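# Clear the vacuum sealer's lid and hold it open

## Robot

A 6-joint arm with a two-finger parallel gripper is mounted at the origin on the work surface. World frame = base frame: x ahead of the robot, y to its left, z up, the work surface at z = 0. Lengths are in m, angles in rad, forces in N, time in s.
With the tool pointing down it reaches from about 0.325 to 0.75 m from the base axis. Payload 7.6 kg.
Tool frame: the origin (TCP) lies between the finger pads; the fingertips stand 11 mm ahead of it and the grasp point (between the pads) lies 8 mm behind it; z points along the fingers, y is the line along which they close (so a half turn about z gives the same grasp; the last joint's range is limited). The gripper opens to 85 mm and grips with 20 to 120 N. Pads are 22 mm wide; open, the fingers measure 114 mm over their backs; the gripper's body (76 mm by 85 mm) begins 54 mm behind the grasp point. The pads swing forward as they close: fully open they stand 13 mm farther back than shut.
Start: joints at [1.063, 0.052, 1.401, -0, 1.689, -0.07], TCP at [0.223, 0.476, 0.242] pointing down, gripper open.
Joint ranges: [-2.9, 2.9], [-0.91, 2.17], [0.12, 2.37], [-1.06, 4.2], [0.26, 2.73], [-2.93, 2.93]. Speed limits (rad/s): [2.57, 2.57, 3.01, 3.14, 3.14, 3.14].

## Interface

Orientations are given as a 3x3 rotation matrix whose columns are the frame's x, y, z axes.
In Python, from cell import arm, snapshot, camera_info, workorder gives the robot as it stands. The module is installed in compiled form; this text tells all that it offers.
- The arm moves only by the tool carry_out, never from a script. Its argument "deltas" is text: rows parted by semicolons, each of 7 numbers parted by spaces: the shift along the tool's x, y, z in mm, then the turn, a rotation vector about the tool's x, y, z in rad, then the gripper's target within -1 to 1 (shut at 1, half-way at 0, fully open at -1). A call has 1 to 12 rows; each row shifts and turns the commanded pose from where the row before left it, along the tool's axes as they then stand; what a row does not reach is not made up. A row lasts 1/12 s, in which the tool goes at most 41.7 mm and 7.16 degrees, less where a joint would pass 70% of its speed; a pose out of reach is approached as far as the arm can. A call with a gripper value outside its range is refused whole. The fingers move at their own pace and stop on an object; "grip_force" is the grip in N (left out, the last holds). Time passes only in rows, so rows that do not move let the fingers close. It gives the time, the measured TCP pose, the force, the opening and the grip force at its end, in the units of the state.
- arm.get_state(): the state, without advancing time (a new reading comes with each control period).
- snapshot(name): name is "side" or "top" or "wrist"; returns (picture, depth): 400x640x3 uint8, red, green, blue; 400x640 float32, m along the optical axis (not along the pixel's ray), 0 where there is no reading.
- camera_info(name): a dict with "intrinsics" (3x3 intrinsics, pixels), "pose" (4x4, takes a point from camera to world coordinates); the wrist camera has in their place "T_tool_cam" (4x4, takes a point from camera to tool coordinates, whose origin is the TCP and whose axes are the flange's). Camera axes: x right, y up, looking along -z (the intrinsics and any distortion apply to the point x, -y, -z); pixel columns grow to the right and rows downward; lengths in m; the calibration is good to about 2 mm. A picture is of the moment at which its call begins: read the wrist's pose just before it. camera_info takes no time and is no camera call.
- workorder.hand_in(): hands the job in; it is judged then, once.
The state is a dict: "time_s": time; "q": joint angles; "joint_velocities": joint speeds; "joint_efforts": joint torques, N m; "position": TCP position; "eef_rot": TCP orientation; "ft_force": force on the tool from outside, world axes, zero at the start; "wrist_torque": the same for the moment, N m; "opening": finger opening in m; "grip_force": force on a finger pad.
Only numpy, scipy, OpenCV 4.12 (cv2) and the standard library are available. Lean on these libraries where they do the work, as an engineer would, in place of code of your own. Each camera call takes 0.05 s, during which the arm holds its last target. There are 200 camera calls.

## Task

A glass jar has been left standing on the closed lid of the bench-top vacuum sealer: lift it off and set it down upright, without dropping it, in the shallow tray where the other two jars stand. Then take the sealer's lid by its bar handle, raise it without letting it fall back, and finish still holding it steady, open 60 degrees from closed, so that a colleague can lift out the drip tray beneath for washing; the lid has no stay and drops if you let go, so do not release it at the end. Leave the other jars, the scoop and the scale where they are.

Things in the scene. Friction and masses are not known exactly. Their poses are not given: they have to be found in the camera images.
- jar_center (a point): The jar to clear away: a round screw-top glass jar of dried fruit slices, 58 mm in diameter, 94 mm high, about 0.2 to 0.35 kg, standing upright on the sealer's closed lid; the one jar that is not in the tray. This point is its centre, 47 mm above its underside; z is its long axis, upwards.
- tray_in (a point): The shallow plastic tray lying fixed on the bench beside the sealer, 270 mm along its x by 180 mm along its y outside, walls 4 mm thick and 22 mm high; a thin overhanging lip takes it to 282 mm by 190 mm. This point is the centre of its inner floor, 4 mm above the bench. The other two jars stand in its +x half (far from the robot), about 65 to 75 mm from this point along x; its -x half is empty.
- jar_b_center (a point): One of the two jars already standing in the tray, same size and shape as the jar to clear; its centre, 47 mm above its underside. Leave it.
- jar_c_center (a point): The other jar already standing in the tray, same size and shape; its centre, 47 mm above its underside. Leave it.
- sealer: The bench-top vacuum sealer, a heavy machine that does not move: 360 mm wide along its y, front to its -x. Under the lid, whose front edge is 132 mm ahead (-x) of the origin, are the decks, to 88 mm above the bench; behind the hinge is a housing 120 mm high, from 115 to 190 mm behind (+x) the origin. Origin: under the middle of the machine, on the bench; x points to its rear, y to its left, z up.
- hinge_mid (a point): The middle of the lid's hinge line, which runs along the sealer's y; 100 mm behind (+x) the sealer's origin and 104 mm above the bench. Axes as the sealer's.
- lid (a joint): Angle of the sealer's steel lid in rad: 0 closed, growing as its front edge swings up and back; 60 degrees = 1.047; the stop is at 1.3. The closed lid's flat top is 360 mm along y, 225 mm along x and 112 mm above the bench. It weighs about 0.55 to 0.9 kg, hinges freely at its rear edge, has no stay or spring and falls shut from any angle when not held (holding takes under 5 N at the bar).
- bar_mid (a point): The middle of the lid's handle: a straight round steel bar, 12 mm in diameter, 200 mm long along the sealer's y, level, on two stand-offs 92 mm either side of the middle, 39 mm clear of the lid's front edge. With the lid shut it is 277 mm ahead (-x) of the hinge line and 4 mm below it, 100 mm above the bench, with nothing under it; it turns with the lid about the hinge line at a radius of 277 mm. Axes: the lid's (x to the rear, y along the bar, z out of the lid's top).
- scoop: A small steel hand scoop lying on the bench off to one side, 190 mm long, 64 mm wide, 42 mm high. Origin on the bench near its middle. Leave it.
- scale: A low bench scale with a steel platter, 200 mm by 170 mm by 52 mm, standing off to the other side. Origin: centre of its underside. Leave it.

How it is judged:
On the way, in this order (a step that is already met when the one before it is completed fails the run):
1. the jar stands upright in the tray, let go, at rest, with the lid still shut (x of jar_center in the frame of tray_in between -0.11 and 0.11 m and y of jar_center in the frame of tray_in between -0.065 and 0.065 m and z of jar_center in the frame of tray_in below 0.052 m and angle between jar_center's own z axis and vertical below 0.1 rad and linear speed of jar below 0.03 m/s and contact force between the fingers and jar below 0.05 N and value of joint lid below 0.1 rad), for 0.2 s.
2. the lid is raised past 45 degrees (value of joint lid above 0.785 rad), for 0.1 s.
At the end, for the whole second after the job is handed in: The program ends with the fingers still on the lid, holding it steady at 60 degrees (within 6 degrees either way) through the last second, nothing else carrying it; the jar stands upright (within 6 degrees) on the tray's floor, let go, and the other jars, the scoop and the scale are where they were (value of joint lid between 0.942 and 1.152 rad and velocity of joint lid between -0.1 and 0.1 rad/s and contact force between the fingers and lid above 0.5 N and contact force between jar and lid below 0.05 N and x of jar_center in the frame of tray_in between -0.11 and 0.11 m and y of jar_center in the frame of tray_in between -0.065 and 0.065 m and z of jar_center in the frame of tray_in below 0.052 m and angle between jar_center's own z axis and vertical below 0.1 rad); the arm keeps its last pose, push and grip.
It fails at once if the jar is dropped (it falls freely by more than about 2 cm) (linear speed of jar above 0.6 m/s and contact force between the fingers and jar below 0.01 N).
It fails at once if the jar is tipped over (more than 45 degrees) (angle between jar_center's own z axis and vertical above 0.785 rad).
It fails at once if the lid falls back (closing faster than 2 rad/s) (velocity of joint lid below -2 rad/s).
It fails at once if another jar is shifted by more than 25 mm or knocked over (distance of any of jar_b_center, jar_c_center from where it was at the start of the episode above 0.025 m).
It fails at once if the scoop or the scale is shifted by more than 25 mm (distance of any of scoop, scale from where it was at the start of the episode above 0.025 m).
It also fails if it takes over 58 s, if anything falls off the work surface, if the arm or the gripper's body presses on something with over 40 N, if the wrist force passes 120 N, or if a joint passes its speed limit or range.

## Working session

There is one attempt and no reset: what is moved stays moved. The work goes in short steps, Python scripts to look and compute and a tool call to move; the robot and the scene stay as the last step left them, time stands still between calls to the robot, and variables do not carry over. Pictures are saved under pics/ and viewed, at most 10 in all, crops included, and the job is handed in when it is done.

Besides the shell and the picture viewer there is one more tool, called after "Call:" by a JSON object that holds its "fn" and its "kwargs", one argument or row to a line. carry_out: Moves the arm, as the interface text tells. Its arguments: {"type":"object","properties":{"deltas":{"type":"string"},"grip_force":{"type":"number"}},"required":["deltas"]}

```bash
mkdir -p pics
cat > h.py <<'E'
import numpy as np,cv2
from cell import arm,snapshot,camera_info,workorder
def save(n,f):
    s=arm.get_state(); p,d=snapshot(n); ci=camera_info(n)
    cv2.imwrite('pics/'+f+'.png',p[:,:,::-1])
    if 'pose' in ci: T=np.array(ci['pose'])
    else:
        W=np.eye(4);W[:3,:3]=s['eef_rot'];W[:3,3]=s['position'];T=W@np.array(ci['T_tool_cam'])
    np.savez('pics/'+f,d=d,p=p,T=T,K=np.array(ci['intrinsics']))
def cloud(f):
    z=np.load('pics/'+f+'.npz');d=z['d'];K=z['K'];T=z['T']
    v,u=np.mgrid[:d.shape[0],:d.shape[1]]
    P=np.stack([(u-K[0,2])/K[0,0]*d,-(v-K[1,2])/K[1,1]*d,-d],-1)
    W=P@T[:3,:3].T+T[:3,3]; W[d==0]=np.nan
    return W
E
python3 - <<'E'
from h import *
for n in('side','top'): save(n,n+'0')
ci=camera_info('top');print(ci.keys());print(ci)
print(camera_info('wrist'))
for n in('side0','top0'):
    W=cloud(n);print(n,np.round(W[40::80,40::100],3).tolist())
print(arm.get_state())
E
```

```text
dict_keys(['intrinsics', 'pose'])
{'intrinsics': array([[381.58852296,   0.        , 316.140371  ],
       [  0.        , 381.58852296, 191.21590759],
       [  0.        ,   0.        ,   1.        ]]), 'pose': array([[ 8.19348163e-03,  9.92544787e-01, -1.21604741e-01,
         4.21544249e-01],
       [-9.99966393e-01,  8.16687696e-03, -7.17201670e-04,
         1.20283560e-02],
       [ 2.81276176e-04,  1.21606530e-01,  9.92578346e-01,
         1.49522059e+00],
       [ 0.00000000e+00,  0.00000000e+00,  0.00000000e+00,
         1.00000000e+00]])}
{'intrinsics': array([[283.77749598,   0.        , 319.77904565],
       [  0.        , 283.77749598, 200.32163399],
       [  0.        ,   0.        ,   1.        ]]), 'T_tool_cam': array([[-4.75857172e-04,  9.63907290e-01,  2.66237696e-01,
         6.76933564e-02],
       [ 9.99999875e-01,  4.17569015e-04,  2.75540602e-04,
         7.59418007e-04],
       [ 1.54422982e-04,  2.66237794e-01, -9.63907368e-01,
        -1.31857502e-01],
       [ 0.00000000e+00,  0.00000000e+00,  0.00000000e+00,
         1.00000000e+00]])}
side0 [[[-0.2, 1.318
[... 1578 characters left out ...]
), 'joint_velocities': array([ 1.19623823e-03, -3.15807630e-03, -2.76746190e-03, -1.39811397e-03,
        4.15356843e-05,  5.17817961e-04]), 'joint_efforts': array([ 1.69287607e-03, -3.82583034e+01, -3.60984707e+01, -1.28448582e-05,
        4.84647229e-03, -6.57660848e-05]), 'position': array([0.22244131, 0.475268  , 0.24156012]), 'eef_rot': array([[-9.05682963e-01,  4.23955132e-01, -6.44780055e-04],
       [ 4.23955619e-01,  9.05682103e-01, -1.24947904e-03],
       [ 5.42427043e-05, -1.40499001e-03, -9.99999012e-01]]), 'ft_force': array([-0.21844791,  0.01126682, -1.1839389 ]), 'wrist_torque': array([-0.05948855, -0.02309787, -0.02017817]), 'grip_force': 0.0, 'opening': 0.08564175772743927}
```

View pics/top0.png

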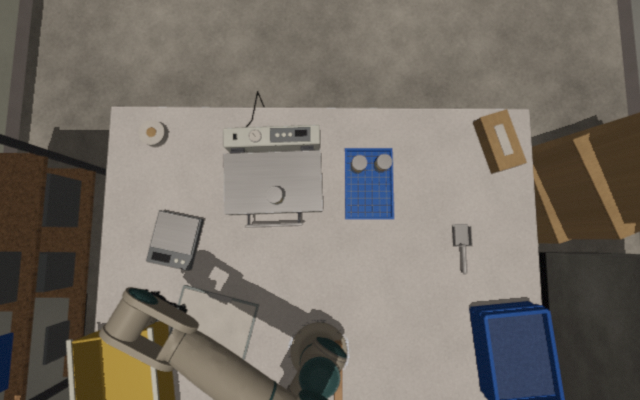

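View pics/side0.png

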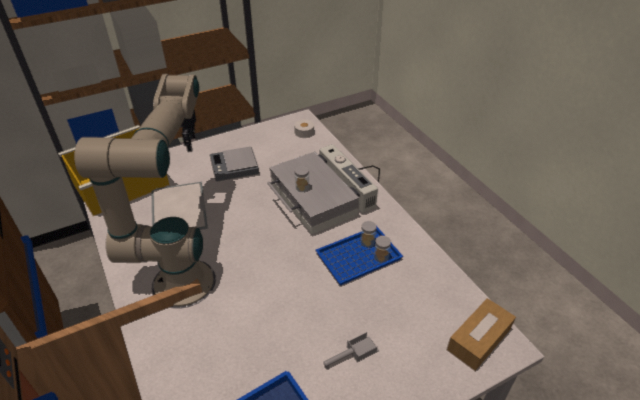

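Top view: sealer at cols 223–322, rows 125–225, with the jar on its lid at (277,194) and the bar at (275,224). The tray is at cols 345–394, rows 149–219, with its jars at (360,163) and (384,163). The side view agrees: jar at (302,180), tray jars at (369,233) and (383,248). The scale is to the left and the scoop to the right.

Run:
```python
from h import *
for n,R in(('top0',[('jar',(180,208,262,292)),('jb',(150,176,348,369)),('jc',(150,176,374,395))]),('side0',[('jar',(162,195,288,315)),('jb',(218,250,358,377)),('jc',(234,265,374,394))])):
    W=cloud(n)
    for k,(a,b,c,d) in R:
        Q=W[a:b,c:d].reshape(-1,3);z=np.nanmax(Q[:,2]); zt=np.nanpercentile(Q[:,2],97)
        S=Q[(Q[:,2]>zt-.012)]; c0,r=cv2.minEnclosingCircle(S[:,:2].astype(np.float32))
        print(n,k,'top',zt.round(4),len(S),'mean',S.mean(0).round(4),'circ',np.round(c0,4),round(r,4))
    P=np.load('pics/'+n+'.npz')['p'].astype(int)
    blue=(P[...,2]>P[...,0]*1.6)&(P[...,2]>60)&(abs(W[...,0]-.6)<.3)&(abs(W[...,1]+.1)<.25)&(W[...,2]<.06)&(W[...,2]>-.03)
    print(n,'tray',cv2.minAreaRect(W[blue][:,:2].astype(np.float32)),np.nanpercentile(W[blue][:,2],[5,50,98]))
    m=(W[...,2]>.1)&(W[...,2]<.122)&(W[...,0]>.48)&(W[...,0]<.85)&(W[...,1]>-.1)&(W[...,1]<.4)
    m=cv2.morphologyEx(m.astype(np.uint8),cv2.MORPH_OPEN,np.ones((7,7)))>0
    L=W[m];print(n,'lid',cv2.minAreaRect(L[:,:2].astype(np.float32)),np.median(L[:,2]),L.min(0),L.max(0))
W=cloud('top0')
# bar
for u in range(244,306,4):
    col=W[218:232,u]; i=np.nanargmax(np.where(np.arange(218,232)>218,col[:,2],0)); print(u,np.round(col[:,2],3), col[i].round(3))
im=cv2.imread('pics/top0.png')[140:240,215:400];im2=cv2.resize(im,None,fx=4,fy=4,interpolation=2);cv2.imwrite('pics/c1.png',im2)
```

```text
top0 jar top 0.2074 217 mean [0.5671 0.1568 0.2045] circ [0.5682 0.157 ] 0.0284
top0 jb top 0.1009 181 mean [ 0.7018 -0.1474  0.0967] circ [ 0.7018 -0.1477] 0.0285
top0 jc top 0.1012 181 mean [ 0.7069 -0.2407  0.0968] circ [ 0.7076 -0.2409] 0.0291
top0 tray ((0.6383991241455078, -0.19155657291412354), (0.27814581990242004, 0.18764837086200714), 0.45875564217567444) [-0.00240308  0.0038641   0.02500638]
top0 lid ((0.6304241418838501, 0.17319247126579285), (0.2392546385526657, 0.360124796628952), 2.0426642894744873) 0.11064378995800961 [ 0.50496439 -0.00887397  0.10003013] [0.75391287 0.35571907 0.12125973]
side0 jar top 0.2072 123 mean [0.5651 0.1515 0.2039] circ [0.5619 0.1554] 0.0333
side0 jb top 0.1004 148 mean [ 0.6977 -0.1569  0.0964] circ [ 0.6958 -0.1802] 0.0631
side0 jc top 0.1016 149 mean [ 0.7031 -0.2447  0.0964] circ [ 0.7059 -0.2433] 0.0326
side0 tray ((0.6341953277587891, -0.19431379437446594), (0.28588810563087463, 0.19929423928260803), 0.17276586592197418) [-0.00291139  0.00484175  0.02576167]
side0 lid ((0.6222414970397949, 0.16991983354091644), (0.3752891719341278, 0.
[... 1431 characters left out ...]
.101  0.097  0.1    0.005
  0.001  0.003  0.001 -0.003] [0.475 0.129 0.103]
288 [ 0.004 -0.001 -0.002  0.003 -0.006  0.1    0.1    0.101  0.098 -0.001
 -0.006 -0.004    nan  0.005] [0.468 0.115 0.101]
292 [ 0.005 -0.006  0.001 -0.001 -0.002  0.103  0.101  0.107  0.003 -0.004
 -0.002 -0.004 -0.001  0.001] [0.467 0.1   0.107]
296 [-0.006  0.002 -0.001  0.    -0.003  0.1    0.103  0.102  0.    -0.003
 -0.003 -0.004  0.001 -0.003] [0.471 0.085 0.103]
300 [ 0.102  0.1    0.1    0.1    0.103  0.106  0.1    0.108 -0.005 -0.006
 -0.    -0.005  0.002 -0.003] [0.468 0.071 0.108]
304 [-0.004 -0.007 -0.011  0.001  0.     0.     0.    -0.    -0.003 -0.002
  0.004 -0.001 -0.     0.002] [0.46  0.059 0.004]
```

View pics/c1.png

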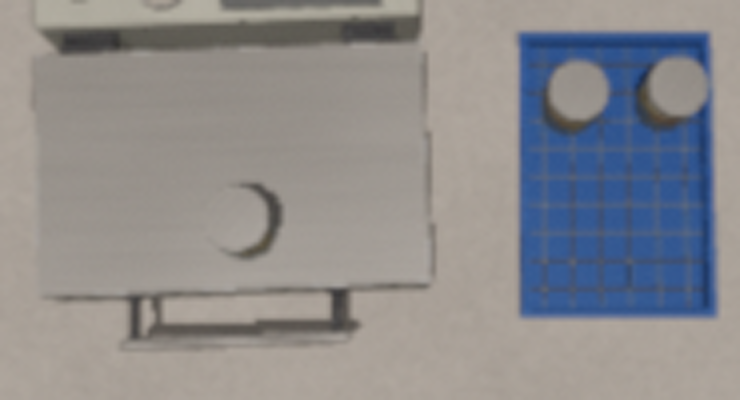

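Jar at (0.567, 0.157), top at z 0.206. Bar at about (0.468, 0.165). The sealer is turned about 2°. The tray centre is near (0.637, −0.192), with its near half empty. First turn the tool so that it closes along the sealer's x.

Call:
{"fn": "carry_out", "kwargs": {
  "deltas": "0 0 -3 0 0 0.122 -1;0 0 -3 0 0 0.122 -1;0 0 -3 0 0 0.122 -1;0 0 -3 0 0 0.122 -1;0 0 -3 0 0 0.122 -1;0 0 -3 0 0 0.122 -1;0 0 -3 0 0 0.122 -1;0 0 -3 0 0 0.122 -1;0 0 -3 0 0 0.122 -1;0 0 0 0 0 0 -1",
  "grip_force": 60
}}

```text
time_s: 0.93
position: [0.2226, 0.4756, 0.2695]
eef_rot: [[-0.031, 1.0, 0.0], [1.0, 0.031, 0.0], [0.0, 0.0, -1.0]]
ft_force: [0.4, -0.0, -0.5]
opening: 0.0858
grip_force: 0.0
```

```bash
cat >> h.py <<'E'
def to(p):
    s=arm.get_state();R=np.array(s['eef_rot']);print('t',s['time_s'],'pos',np.round(s['position'],4),'q',np.round(s['q'],3),'op',round(s['opening'],4),'gf',s['grip_force'],'F',np.round(s['ft_force'],1));print(np.round(R,3).tolist())
    print('tool delta mm',np.round(1000*R.T@(np.array(p)-s['position']),1))
E
python3 -c "
from h import *
to([.567,.157,.265])
W=cloud('top0');B=[]
for u in range(251,298):
    c=W[218:232,u];g=(c[:,2]>.09);B+=list(c[g])
B=np.array(B);k=np.polyfit(B[:,1],B[:,0],1);print('bar',k,'x at .17',np.polyval(k,.17))
"
```

```text
t 0.9333 pos [0.2226 0.4756 0.2695] q [1.063 0.047 1.352 0.    1.742 1.032] op 0.0858 gf 0.0 F [ 0.4 -0.  -0.5]
[[-0.031, 1.0, 0.0], [1.0, 0.031, 0.0], [0.0, 0.0, -1.0]]
tool delta mm [-329.   334.5    4.5]
bar [-0.0475562   0.47539753] x at .17 0.4673129749069449
```

Call:
{"fn": "carry_out", "kwargs": {
  "deltas": "-27.4 27.9 0 0 0 0 -1;-27.4 27.9 0 0 0 0 -1;-27.4 27.9 0 0 0 0 -1;-27.4 27.9 0 0 0 0 -1;-27.4 27.9 0 0 0 0 -1;-27.4 27.9 0 0 0 0 -1;-27.4 27.9 0 0 0 0 -1;-27.4 27.9 0 0 0 0 -1;-27.4 27.9 0 0 0 0 -1;-27.4 27.9 0 0 0 0 -1;-27.4 27.9 0 0 0 0 -1;-27.4 27.9 0 0 0 0 -1"
}}

```text
time_s: 1.93
position: [0.5697, 0.157, 0.2688]
eef_rot: [[-0.039, 0.999, -0.001], [0.999, 0.039, 0.0], [0.0, -0.001, -1.0]]
ft_force: [0.7, 0.4, 1.0]
opening: 0.0856
grip_force: 0.0
```

Call:
{"fn": "carry_out", "kwargs": {
  "deltas": "0 0 0 0 0 0 -1;0 0 0 0 0 0 -1;0 0 0 0 0 0 -1"
}}

```text
time_s: 2.18
position: [0.5684, 0.1588, 0.2688]
eef_rot: [[-0.037, 0.999, -0.001], [0.999, 0.037, 0.0], [0.0, -0.001, -1.0]]
ft_force: [1.2, 0.0, 0.1]
opening: 0.0855
grip_force: 0.0
```

```bash
python3 -c "
from h import *
to([.567,.157,.165]); save('wrist','w1')
W=cloud('w1');P=W.reshape(-1,3)
S=P[(P[:,2]>.199)&(P[:,2]<.215)&(np.hypot(P[:,0]-.567,P[:,1]-.157)<.06)]
print(len(S),S.mean(0),cv2.minEnclosingCircle(S[:,:2].astype(np.float32)),np.median(S[:,2]))
"
```

```text
t 2.1833 pos [0.5684 0.1588 0.2688] q [0.21  0.234 1.148 0.    1.76  0.173] op 0.0855 gf 0.0 F [1.2 0.  0.1]
[[-0.037, 0.999, -0.001], [0.999, 0.037, 0.0], [0.0, -0.001, -1.0]]
tool delta mm [ -1.8  -1.3 103.8]
4547 [0.56932366 0.16022504 0.20615239] ((0.569347620010376, 0.15865562856197357), 0.028564875945448875) 0.2062332968082763
```

View pics/w1.png

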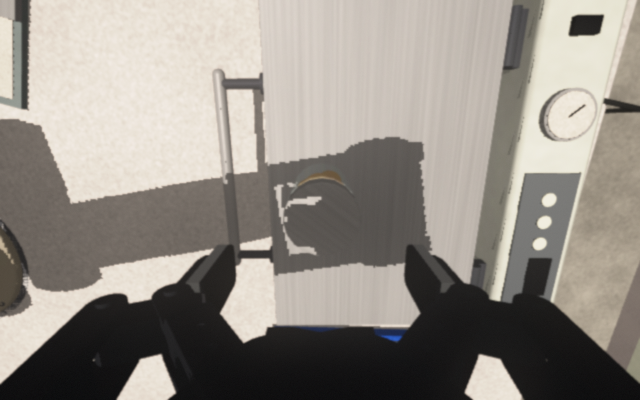

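The wrist view shows the jar's top centred between the fingers at about (320,215), and the bar at cols 217–237. The jar measures (0.569, 0.159), top at 0.206. Descending to grasp.

Call:
{"fn": "carry_out", "kwargs": {
  "deltas": "0 0 20 0 0 0 -1;0 0 20 0 0 0 -1;0 0 20 0 0 0 -1;0 0 15 0 0 0 -1;0 0 12 0 0 0 -1;0 0 9 0 0 0 -1;0 0 6 0 0 0 -1;0 0 0 0 0 0 -1;0 0 0 0 0 0 -1;0 0 0 0 0 0 1;0 0 0 0 0 0 1;0 0 0 0 0 0 1",
  "grip_force": 60
}}

```text
time_s: 3.23
position: [0.5693, 0.1587, 0.1688]
eef_rot: [[-0.035, 0.999, 0.003], [0.999, 0.035, 0.001], [0.001, 0.003, -1.0]]
ft_force: [-1.4, -0.0, -2.8]
opening: 0.0568
grip_force: 64.1
```

Call:
{"fn": "carry_out", "kwargs": {
  "deltas": "0 0 0 0 0 0 1;0 0 0 0 0 0 1;0 0 0 0 0 0 1;0 0 0 0 0 0 1;0 0 0 0 0 0 1;0 0 0 0 0 0 1"
}}

```text
time_s: 3.73
position: [0.5693, 0.1587, 0.1687]
eef_rot: [[-0.035, 0.999, 0.003], [0.999, 0.035, 0.001], [0.001, 0.003, -1.0]]
ft_force: [0.8, 0.4, 6.2]
opening: 0.0562
grip_force: 64.6
```

Call:
{"fn": "carry_out", "kwargs": {
  "deltas": "0 0 -4 0 0 0 1;0 0 -8 0 0 0 1;0 0 -14 0 0 0 1;0 0 -18 0 0 0 1;0 0 -18 0 0 0 1;0 0 -12 0 0 0 1;0 0 -6 0 0 0 1;0 0 0 0 0 0 1;0 0 0 0 0 0 1"
}}

```text
time_s: 4.48
position: [0.5685, 0.1586, 0.2465]
eef_rot: [[-0.035, 0.999, -0.001], [0.999, 0.035, -0.0], [-0.0, -0.001, -1.0]]
ft_force: [0.7, 0.3, -3.6]
opening: 0.0564
grip_force: 64.4
```

Call:
{"fn": "carry_out", "kwargs": {
  "deltas": "-10 0 0 0 0 0 1;-20 0 0 0 0 0 1;-30 0 0 0 0 0 1;-36 0 0 0 0 0 1;-36 0 0 0 0 0 1;-36 -1 0 0 0 0 1;-36 0 0 0 0 0 1;-36 0 0 0 0 0 1;-36 0 0 0 0 0 1;-35 0 0 0 0 0 1;-25 0 0 0 0 0 1;-13 0 0 0 0 0 1"
}}

```text
time_s: 5.48
position: [0.5787, -0.194, 0.2456]
eef_rot: [[-0.031, 1.0, -0.003], [1.0, 0.031, 0.0], [0.0, -0.003, -1.0]]
ft_force: [-0.4, 0.2, -2.5]
opening: 0.0563
grip_force: 64.5
```

Call:
{"fn": "carry_out", "kwargs": {
  "deltas": "0 0 0 0 0 0 1;0 0 0 0 0 0 1;0 0 0 0 0 0 1"
}}

```text
time_s: 5.73
position: [0.5798, -0.1892, 0.2468]
eef_rot: [[-0.036, 0.999, -0.001], [0.999, 0.036, 0.001], [0.001, -0.001, -1.0]]
ft_force: [0.0, 0.3, -3.3]
opening: 0.0561
grip_force: 64.5
```

```bash
python3 -c "
from h import *
to([.58,-.19,.0605]); save('wrist','w2'); save('top','top2')
for n in('w2','top2'):
    W=cloud(n);P=np.load('pics/'+n+'.npz')['p'].astype(int)
    b=(P[...,2]>P[...,0]*1.6)&(P[...,2]>40)&(abs(W[...,0]-.6)<.3)&(abs(W[...,1]+.1)<.25)&(W[...,2]<.05)&(W[...,2]>-.03)
    Q=W[b];print(n,Q.min(0),Q.max(0),np.median(Q[Q[:,2]<.012],0))
"
```

```text
t 5.7333 pos [ 0.5798 -0.1892  0.2468] q [-3.760e-01  2.940e-01  1.121e+00  1.000e-03  1.728e+00 -4.120e-01] op 0.0561 gf 64.50062546879053 F [ 0.   0.3 -3.3]
[[-0.036, 0.999, -0.001], [0.999, 0.036, 0.001], [0.001, -0.001, -1.0]]
tool delta mm [ -1.    0.4 186.3]
w2 [ 0.49595163 -0.2858705   0.00127037] [ 0.77715628 -0.0969333   0.04917478] [ 0.62423383 -0.1718458   0.0042988 ]
top2 [ 0.49649943 -0.29001473 -0.00855527] [ 0.77757819 -0.09883591  0.03713453] [ 0.62560353 -0.16009312  0.00285301]
```

View pics/w2.png

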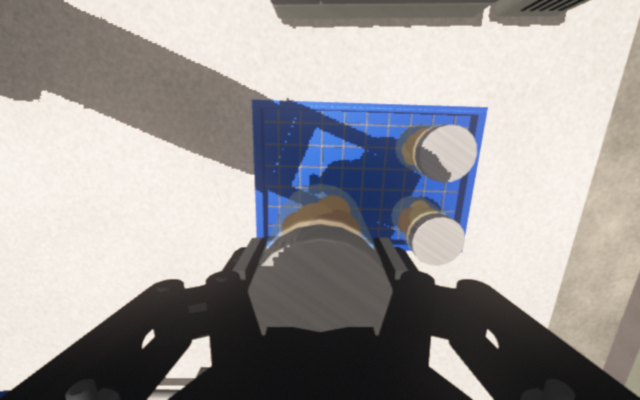

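The jar is upright in the grip above the empty near half of the tray, with the other jars at (445,153) and (437,240). Tray centre is about (0.637, −0.193). Lowering.

Call:
{"fn": "carry_out", "kwargs": {
  "deltas": "0 0 8 0 0 0 1;0 0 16 0 0 0 1;0 0 24 0 0 0 1;0 0 26 0 0 0 1;0 0 26 0 0 0 1;0 0 24 0 0 0 1;0 0 20 0 0 0 1;0 0 14 0 0 0 1;0 0 10 0 0 0 1;0 0 6 0 0 0 1;0 0 4 0 0 0 1;0 0 2 0 0 0 1"
}}

```text
time_s: 6.83
position: [0.5801, -0.19, 0.0674]
eef_rot: [[-0.035, 0.999, 0.001], [0.999, 0.035, -0.0], [-0.0, 0.001, -1.0]]
ft_force: [-0.3, 0.5, -2.6]
opening: 0.0563
grip_force: 64.5
```

Call:
{"fn": "carry_out", "kwargs": {
  "deltas": "0 0 1.5 0 0 0 1;0 0 1.5 0 0 0 1;0 0 0 0 0 0 1;0 0 0 0 0 0 1;0 0 0 0 0 0 1"
}}

```text
time_s: 7.25
position: [0.5801, -0.1903, 0.0647]
eef_rot: [[-0.035, 0.999, 0.001], [0.999, 0.035, -0.0], [-0.0, 0.001, -1.0]]
ft_force: [-0.1, -0.4, -2.6]
opening: 0.0561
grip_force: 64.5
```

Creep until the load comes off the wrist.

Call:
{"fn": "carry_out", "kwargs": {
  "deltas": "0 0 1 0 0 0 1;0 0 1 0 0 0 1;0 0 1 0 0 0 1;0 0 0 0 0 0 1;0 0 0 0 0 0 1"
}}

```text
time_s: 7.67
position: [0.5798, -0.1902, 0.0611]
eef_rot: [[-0.035, 0.999, -0.0], [0.999, 0.035, 0.0], [0.0, -0.0, -1.0]]
ft_force: [-1.4, -0.2, -3.9]
opening: 0.0563
grip_force: 64.5
```

Call:
{"fn": "carry_out", "kwargs": {
  "deltas": "0 0 1 0 0 0 1;0 0 0.5 0 0 0 1;0 0 0 0 0 0 1;0 0 0 0 0 0 1"
}}

```text
time_s: 8.0
position: [0.5801, -0.1903, 0.0607]
eef_rot: [[-0.035, 0.999, 0.001], [0.999, 0.035, -0.0], [-0.0, 0.001, -1.0]]
ft_force: [-3.2, 1.0, 5.1]
opening: 0.0567
grip_force: 65.4
```

Load is off (+5 N): the jar is on the floor. Release and rise straight up.

Call:
{"fn": "carry_out", "kwargs": {
  "deltas": "0 0 0 0 0 0 0.3;0 0 0 0 0 0 0;0 0 0 0 0 0 -0.5;0 0 0 0 0 0 -1;0 0 0 0 0 0 -1;0 0 0 0 0 0 -1;0 0 0 0 0 0 -1;0 0 0 0 0 0 -1;0 0 0 0 0 0 -1"
}}

```text
time_s: 8.75
position: [0.5799, -0.1902, 0.0597]
eef_rot: [[-0.035, 0.999, 0.0], [0.999, 0.035, 0.0], [0.0, 0.0, -1.0]]
ft_force: [-0.3, 0.6, -0.2]
opening: 0.0858
grip_force: 0.0
```

Call:
{"fn": "carry_out", "kwargs": {
  "deltas": "0 0 -6 0 0 0 -1;0 0 -10 0 0 0 -1;0 0 -16 0 0 0 -1;0 0 -20 0 0 0 -1;0 0 -25 0 0 0 -1;0 0 -30 0 0 0 -1;0 0 -30 0 0 0 -1;0 0 -30 0 0 0 -1;0 0 -20 0 0 0 -1;0 0 0 0 0 0 -1;0 0 0 0 0 0 -1"
}}

```text
time_s: 9.67
position: [0.5803, -0.1904, 0.2493]
eef_rot: [[-0.035, 0.999, 0.004], [0.999, 0.035, -0.001], [-0.002, 0.004, -1.0]]
ft_force: [-0.7, 0.3, -0.8]
opening: 0.0852
grip_force: 0.0
```

```bash
python3 -c "
from h import *
to([.40,.165,.25]); save('side','s3'); save('wrist','w3');
W=cloud('w3').reshape(-1,3)
for c in((.58,-.19),(.702,-.148),(.707,-.241)):
    S=W[(W[:,2]>.09)&(W[:,2]<.11)&(np.hypot(W[:,0]-c[0],W[:,1]-c[1])<.045)]
    print(len(S),np.median(S[:,2]) if len(S) else 0, cv2.minEnclosingCircle(S[:,:2].astype(np.float32)) if len(S) else 0)
W=cloud('s3')
m=(W[...,0]>.44)&(W[...,0]<.49)&(W[...,1]>.08)&(W[...,1]<.25)&(W[...,2]>.085)&(W[...,2]<.125)
B=W[m];k=np.polyfit(B[:,1],B[:,0],1);print(len(B),k,np.polyval(k,.17),B.mean(0),np.percentile(B[:,2],[5,50,95]))
"
```

```text
t 9.6667 pos [ 0.5803 -0.1904  0.2493] q [-0.377  0.292  1.118  0.     1.727 -0.412] op 0.0852 gf 0.0 F [-0.7  0.3 -0.8]
[[-0.035, 0.999, 0.004], [0.999, 0.035, -0.001], [-0.002, 0.004, -1.0]]
tool delta mm [ 361.4 -167.8   -1.9]
2365 0.09827726416373822 ((0.5799826979637146, -0.19044235348701477), 0.02847699262201786)
2718 0.09816790154478419 ((0.7033312916755676, -0.1471153199672699), 0.02866111323237419)
1820 0.09810062873061709 ((0.7078551650047302, -0.23951813578605652), 0.028783906251192093)
91 [-0.04202089  0.47208368] 0.46494012484194913 [0.46525986 0.16239097 0.10237345] [0.09514542 0.10190342 0.11038131]
```

Jar stands in the tray at (0.580, −0.190) with its top at 0.098, and the others are unmoved. Moving to the front of the bar and tilting 50° forward, so that the tool ends up nearly vertical after the 60° swing.

Call:
{"fn": "carry_out", "kwargs": {
  "deltas": "25 -12 0 0 0 0 -1;32 -15 0 0 0 0 -1;34 -16 0 0 0 0 -1;34 -16 0 0 0 0 -1;34 -16 0 0 0 0 -1;34 -16 0 0 0 0 -1;34 -16 0 0 0 0 -1;34 -16 0 0 0 0 -1;34 -16 0 0 0 0 -1;33 -15 0 0 0 0 -1;20 -9 0 0 0 0 -1;13 -5 0 0 0 0 -1"
}}

```text
time_s: 10.77
position: [0.3975, 0.1665, 0.2455]
eef_rot: [[-0.037, 0.999, -0.002], [0.999, 0.037, -0.0], [-0.0, -0.002, -1.0]]
ft_force: [-0.2, 0.1, -0.0]
opening: 0.0856
grip_force: 0.0
```

Call:
{"fn": "carry_out", "kwargs": {
  "deltas": "0 0 0 -0.109 0 0 -1;0 0 0 -0.109 0 0 -1;0 0 0 -0.109 0 0 -1;0 0 0 -0.109 0 0 -1;0 0 0 -0.109 0 0 -1;0 0 0 -0.109 0 0 -1;0 0 0 -0.109 0 0 -1;0 0 0 -0.109 0 0 -1;0 0 0 0 0 0 -1;0 0 0 0 0 0 -1;0 0 0 0 0 0 -1"
}}

```text
time_s: 11.68
position: [0.3995, 0.1648, 0.2474]
eef_rot: [[-0.035, 0.644, 0.764], [0.999, 0.022, 0.027], [0.0, 0.764, -0.645]]
ft_force: [-0.4, 0.7, 0.8]
opening: 0.0855
grip_force: 0.0
```

```bash
python3 -c "
from h import *
to([.467,.167,.1]); save('wrist','w4')
W=cloud('w4')
m=(W[...,0]>.44)&(W[...,0]<.50)&(W[...,1]>.09)&(W[...,1]<.24)&(W[...,2]>.085)&(W[...,2]<.125)
B=W[m];k=np.polyfit(B[:,1],B[:,0],1);print(len(B),k,np.polyval(k,.17),B.mean(0),np.percentile(B[:,2],[5,50,95]),np.percentile(B[:,0],[5,50,95]))
"
```

```text
t 11.6833 pos [0.3995 0.1648 0.2474] q [ 0.534 -0.828  2.235 -0.456  0.98   0.605] op 0.0855 gf 0.0 F [-0.4  0.7  0.8]
[[-0.035, 0.644, 0.764], [0.999, 0.022, 0.027], [0.0, 0.764, -0.645]]
tool delta mm [ -0.2 -69.1 146.6]
1779 [-0.04195859  0.47314549] 0.4660125261741722 [0.46599623 0.17038839 0.10371371] [0.09881092 0.10445515 0.10635339] [0.46100166 0.46562802 0.47213955]
```

View pics/w4.png

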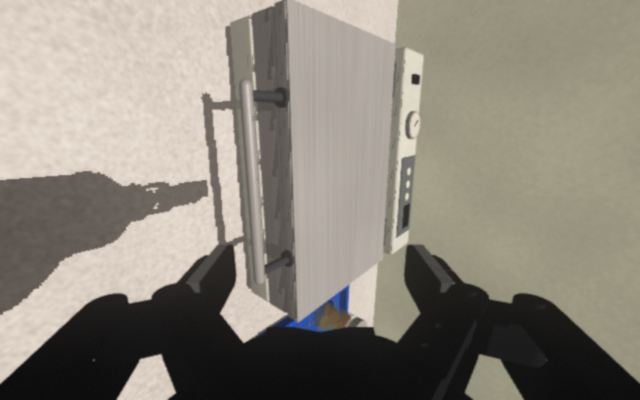

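The tilted view shows the bar at cols 243–262, rows 80–283, between the fingers' planes and clear of the lid edge. Joints 2 and 3 are near their limits, so I'll fit the arm's geometry and check the tilts.

```bash
cat > ik.py <<'E'
import numpy as np
from scipy.optimize import least_squares
D=[(.0527,1.4016,.22244,.47527,.24156,0),(.047,1.352,.2226,.4756,.2695,0),(.234,1.148,.5684,.1588,.2688,0),(.294,1.121,.5798,-.1892,.2468,0),(.292,1.118,.5803,-.1904,.2493,0),(-.828,2.235,.3995,.1648,.2474,1)]
zt=np.array([.764,.027,-.645])
def f(v):
    L1,L2,h,d,b=v;o=[]
    for q2,q3,x,y,z,t in D:
        w=np.array([x,y,z])-d*(zt if t else np.array([0,0,-1]))
        o+=[L1*np.sin(q2)+L2*np.sin(q2+q3)+b*np.cos(q2+q3)-np.hypot(w[0],w[1]),h+L1*np.cos(q2)+L2*np.cos(q2+q3)-b*np.sin(q2+q3)-w[2]]
    return np.array(o)
s=least_squares(f,[.4,.4,.3,.25,0]);v=s.x;print(v.round(3),abs(s.fun).max())
L1,L2,h,d,b=v
def ik(p,a):
    zt=np.array([np.sin(a),.04*np.sin(a),-np.cos(a)]);w=p-d*zt;r=np.hypot(w[0],w[1]);z=w[2]-h
    g=lambda q:[L1*np.sin(q[0])+L2*np.sin(q[0]+q[1])+b*np.cos(q[0]+q[1])-r,L1*np.cos(q[0])+L2*np.cos(q[0]+q[1])-b*np.sin(q[0]+q[1])-z]
    k=least_squares(g,[-.3,1.9]);return k.x.round(2),round(abs(k.fun).max(),3),w.round(3)
bar=np.array([.466,.167,.1])
for A in(25,35,45,50,60):
    a=np.radians(A);zz=np.array([np.sin(a),.04*np.sin(a),-np.cos(a)])
    print(A,'pre',ik(bar-.06*zz,a),'grasp',ik(bar+.006*zz,a))
    for t in(20,40,60):
        th=np.radians(t);H=bar+np.array([.277,.011,.004]);q=H+.277*np.array([-np.cos(th),-.04*np.cos(th),np.sin(th)])
        print('   ',t,ik(q+.006*zz,a-th))
E
python3 ik.py
```

```text
[0.352 0.497 0.213 0.271 0.111] 0.0009844136590799746
25 pre (array([-0.36,  2.  ]), np.float64(0.0), array([0.326, 0.161, 0.4  ])) grasp (array([-0.2 ,  1.99]), np.float64(0.0), array([0.354, 0.163, 0.34 ]))
    20 (array([-0.02,  1.58]), np.float64(0.0), array([0.462, 0.167, 0.463]))
    40 (array([0.34, 1.02]), np.float64(0.0), array([0.603, 0.172, 0.538]))
    60 (array([1.02, 0.  ]), np.float64(0.0), array([0.762, 0.179, 0.56 ]))
35 pre (array([-0.49,  2.15]), np.float64(0.0), array([0.276, 0.159, 0.371])) grasp (array([-0.28,  2.11]), np.float64(0.0), array([0.314, 0.161, 0.317]))
    20 (array([-0.14,  1.7 ]), np.float64(0.0), array([0.416, 0.165, 0.455]))
    40 (array([0.21, 1.16]), np.float64(0.0), array([0.558, 0.171, 0.547]))
    60 (array([0.79, 0.32]), np.float64(0.0), array([0.722, 0.177, 0.584]))
45 pre (array([-0.6 ,  2.29]), np.float64(0.0), array([0.232, 0.158, 0.334])) grasp (array([-0.34,  2.22]), np.float64(0.0), array([0.279, 0.16 , 0.287]))
    20 (array([-0.26,  1.83]), np.float64(0.0), array([0.373, 0.163, 0.44 ]))
    40 (array([0.08, 1.3 ]), np.float64(0.0
[... 180 characters left out ...]
312])) grasp (array([-0.35,  2.27]), np.float64(0.0), array([0.263, 0.159, 0.27 ]))
    20 (array([-0.31,  1.9 ]), np.float64(0.0), array([0.352, 0.162, 0.429]))
    40 (array([0.02, 1.37]), np.float64(0.0), array([0.488, 0.168, 0.545]))
    60 (array([0.53, 0.65]), np.float64(0.0), array([0.656, 0.175, 0.606]))
60 pre (array([-0.68,  2.48]), np.float64(0.0), array([0.18 , 0.156, 0.265])) grasp (array([-0.34,  2.35]), np.float64(0.0), array([0.237, 0.158, 0.232]))
    20 (array([-0.4 ,  2.02]), np.float64(0.0), array([0.314, 0.161, 0.403]))
    40 (array([-0.1 ,  1.51]), np.float64(0.0), array([0.443, 0.166, 0.533]))
    60 (array([0.38, 0.83]), np.float64(0.0), array([0.61 , 0.173, 0.611]))
```

Use about a 41° tilt. Back off the tilt and half-close the fingers.

Call:
{"fn": "carry_out", "kwargs": {
  "deltas": "0 0 0 0.08 0 0 -0.1;0 0 0 0.075 0 0 -0.1;0 0 0 0 0 0 -0.1;0 0 0 0 0 0 -0.1"
}}

```text
time_s: 12.07
position: [0.4004, 0.1644, 0.2477]
eef_rot: [[-0.033, 0.753, 0.658], [0.999, 0.025, 0.022], [0.0, 0.658, -0.753]]
ft_force: [-0.1, -0.7, -0.2]
opening: 0.0471
grip_force: 0.0
```

```bash
python3 -c "
from h import *
to([.424,.166,.149]);to([.471,.168,.095])"
```

```text
t 12.0667 pos [0.4004 0.1644 0.2477] q [ 0.482 -0.732  2.128 -0.326  1.101  0.5  ] op 0.0471 gf 0.0 F [-0.1 -0.7 -0.2]
[[-0.033, 0.753, 0.658], [0.999, 0.025, 0.022], [0.0, 0.658, -0.753]]
tool delta mm [  0.8 -47.2  89.9]
t 12.0667 pos [0.4004 0.1644 0.2477] q [ 0.482 -0.732  2.128 -0.326  1.101  0.5  ] op 0.0471 gf 0.0 F [-0.1 -0.7 -0.2]
[[-0.033, 0.753, 0.658], [0.999, 0.025, 0.022], [0.0, 0.658, -0.753]]
tool delta mm [  1.2 -47.3 161.5]
```

Call:
{"fn": "carry_out", "kwargs": {
  "deltas": "0 -5 10 0 0 0 -0.1;0 -8 14 0 0 0 -0.1;0 -8 15 0 0 0 -0.1;0 -8 15 0 0 0 -0.1;0 -8 15 0 0 0 -0.1;0 -6 12 0 0 0 -0.1;0 -4 9 0 0 0 -0.1;0 0 0 0 0 0 -0.1;0 0 0 0 0 0 -0.1"
}}

```text
time_s: 12.82
position: [0.4228, 0.1654, 0.1475]
eef_rot: [[-0.035, 0.754, 0.656], [0.999, 0.027, 0.022], [-0.001, 0.657, -0.754]]
ft_force: [0.7, 0.5, -0.3]
opening: 0.0469
grip_force: 0.0
```

```bash
python3 -c "
from h import *
to([.471,.168,.095]);save('wrist','w5')
W=cloud('w5')
m=(W[...,0]>.44)&(W[...,0]<.50)&(W[...,1]>.185)&(W[...,1]<.25)&(W[...,2]>.085)&(W[...,2]<.125)
B=W[m];k=np.polyfit(B[:,1],B[:,0],1);print(len(B),k,np.polyval(k,.17),B.mean(0),np.percentile(B[:,2],[5,50,95]))
"
```

```text
t 12.8167 pos [0.4228 0.1654 0.1475] q [ 0.448 -0.581  2.243 -0.363  0.841  0.567] op 0.0469 gf 0.0 F [ 0.7  0.5 -0.3]
[[-0.035, 0.754, 0.656], [0.999, 0.027, 0.022], [-0.001, 0.657, -0.754]]
tool delta mm [ 1.   2.  71.3]
1714 [-0.04836925  0.47436588] 0.4661431071442659 [0.46377232 0.21901429 0.10357419] [0.09850098 0.10442508 0.10630717]
```

View pics/w5.png

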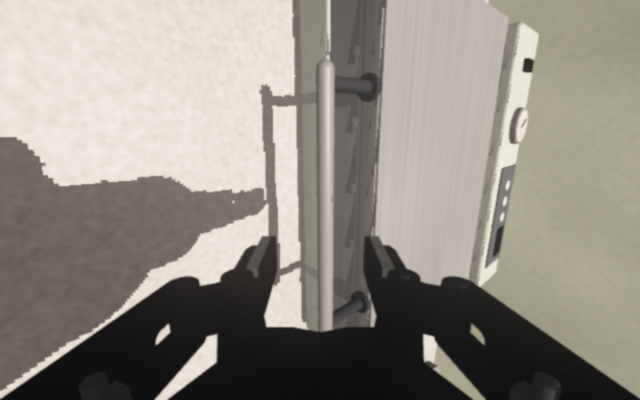

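The bar runs at col 326, midway between the fingertips (275 and 368), with the stand-offs at (355,85) and (355,303). Advancing along the tool, then closing.

Call:
{"fn": "carry_out", "kwargs": {
  "deltas": "0 1 10 0 0 0 -0.1;0 1 12 0 0 0 -0.1;0 0 12 0 0 0 -0.1;0 0 12 0 0 0 -0.1;0 0 11 0 0 0 -0.1;0 0 8 0 0 0 -0.1;0 0 5 0 0 0 -0.1;0 0 0 0 0 0 -0.1;0 0 0 0 0 0 -0.1"
}}

```text
time_s: 13.62
position: [0.4707, 0.1673, 0.0972]
eef_rot: [[-0.035, 0.753, 0.657], [0.999, 0.026, 0.023], [0.0, 0.658, -0.753]]
ft_force: [0.3, -0.7, -0.8]
opening: 0.0469
grip_force: 0.0
```

Call:
{"fn": "carry_out", "kwargs": {
  "deltas": "0 0 0 0 0 0 1;0 0 0 0 0 0 1;0 0 0 0 0 0 1;0 0 0 0 0 0 1;0 0 0 0 0 0 1;0 0 0 0 0 0 1;0 0 0 0 0 0 1;0 0 0 0 0 0 1",
  "grip_force": 50
}}

```text
time_s: 14.28
position: [0.471, 0.1674, 0.0978]
eef_rot: [[-0.035, 0.752, 0.658], [0.999, 0.026, 0.024], [0.0, 0.659, -0.752]]
ft_force: [-4.2, -2.3, 6.2]
opening: 0.0097
grip_force: 49.0
```

```bash
python3 -c "
from h import *
to([.471,.168,.095])"
```

```text
t 14.2833 pos [0.471  0.1674 0.0978] q [ 0.391 -0.329  2.182 -0.394  0.64   0.595] op 0.0097 gf 49.019113183021545 F [-4.2 -2.3  6.2]
[[-0.035, 0.752, 0.658], [0.999, 0.026, 0.024], [0.0, 0.659, -0.752]]
tool delta mm [ 0.6 -1.8  2.1]
```

Gripped the bar (opening 9.7 mm, 49 N). Raising along the arc about the hinge at about 1.5° per row.

Call:
{"fn": "carry_out", "kwargs": {
  "deltas": "0 2.3 -2.7 0.013 0 0 1;0 4.62 -5.38 0.026 0 0 1;0 4.62 -5.38 0.026 0 0 1;0 4.62 -5.38 0.026 0 0 1;0 4.62 -5.38 0.026 0 0 1;0 4.62 -5.38 0.026 0 0 1;0 2.3 -2.7 0.013 0 0 1;0 0 0 0 0 0 1"
}}

```text
time_s: 14.95
position: [0.4732, 0.1675, 0.1395]
eef_rot: [[-0.035, 0.846, 0.531], [0.999, 0.029, 0.019], [0.001, 0.532, -0.847]]
ft_force: [3.2, 2.5, -3.4]
opening: 0.0097
grip_force: 50.0
```

```bash
cat >> h.py <<'E'
def arc():
    s=arm.get_state();R=np.array(s['eef_rot']);p=np.array(s['position']);H=np.array([.744,.178,.104])
    til=np.arctan2(R[0,2],-R[2,2]);d=p+R[:,2]*-.006-H
    print('t',s['time_s'],'tilt',til.round(4),'turn',round(.7185-til,4),'bar radius',np.hypot(d[0],d[2]).round(4),'bar ang',np.arctan2(d[2],-d[0]).round(4),'p',p.round(4),'F',np.round(s['ft_force'],1),'M',np.round(s['wrist_torque'],2),'q',np.round(s['q'],2),'op',s['opening'])
    print('H in tool',(R.T@(H-p)*1000).round(1))
E
python3 -c "
from h import *
arc()"
```

```text
t 14.95 tilt 0.5603 turn 0.1582 bar radius 0.277 bar ang 0.1469 p [0.4732 0.1675 0.1395] F [ 3.2  2.5 -3.4] M [ 0.29 -0.    0.26] q [ 0.36 -0.32  2.03 -0.21  0.91  0.41] op 0.00973902548026673
H in tool [  1.  210.7 174.1]
```

Call:
{"fn": "carry_out", "kwargs": {
  "deltas": "0 2.3 -2.7 0.013 0 0 1;0 4.62 -5.38 0.026 0 0 1;0 4.62 -5.38 0.026 0 0 1;0 4.62 -5.38 0.026 0 0 1;0 4.62 -5.38 0.026 0 0 1;0 4.62 -5.38 0.026 0 0 1;0 4.62 -5.38 0.026 0 0 1;0 4.62 -5.38 0.026 0 0 1;0 4.62 -5.38 0.026 0 0 1;0 4.62 -5.38 0.026 0 0 1;0 4.62 -5.38 0.026 0 0 1;0 2.3 -2.7 0.013 0 0 1"
}}

```text
time_s: 15.95
position: [0.4935, 0.1684, 0.2132]
eef_rot: [[-0.035, 0.963, 0.267], [0.999, 0.034, 0.01], [0.0, 0.267, -0.964]]
ft_force: [-6.7, 0.9, 0.2]
opening: 0.0099
grip_force: 50.9
```

```bash
python3 -c "
from h import *
arc()"
```

```text
t 15.95 tilt 0.2706 turn 0.4479 bar radius 0.2771 bar ang 0.428 p [0.4935 0.1684 0.2132] F [-6.7  0.9  0.2] M [0.21 1.13 0.16] q [ 0.29 -0.14  1.66 -0.07  1.36  0.26] op 0.009908885776494932
H in tool [  0.7 212.3 172.3]
```

Call:
{"fn": "carry_out", "kwargs": {
  "deltas": "0 2.3 -2.7 0.013 0 0 1;0 4.62 -5.38 0.026 0 0 1;0 4.62 -5.38 0.026 0 0 1;0 4.62 -5.38 0.026 0 0 1;0 4.62 -5.38 0.026 0 0 1;0 4.62 -5.38 0.026 0 0 1;0 4.62 -5.38 0.026 0 0 1;0 4.62 -5.38 0.026 0 0 1;0 4.62 -5.38 0.026 0 0 1;0 4.62 -5.38 0.026 0 0 1;0 4.62 -5.38 0.026 0 0 1;0 2.3 -2.7 0.013 0 0 1"
}}

```text
time_s: 16.95
position: [0.5349, 0.1701, 0.2804]
eef_rot: [[-0.036, 0.999, -0.015], [0.999, 0.036, 0.0], [0.001, -0.015, -1.0]]
ft_force: [-11.6, 1.7, 5.7]
opening: 0.0099
grip_force: 51.4
```

```bash
python3 -c "
from h import *
arc()"
```

```text
t 16.95 tilt -0.015 turn 0.7335 bar radius 0.2774 bar ang 0.7173 p [0.5349 0.1701 0.2804] F [-11.6   1.7   5.7] M [0.19 1.84 0.08] q [0.24 0.16 1.21 0.   1.79 0.21] op 0.009896194036890156
H in tool [2.000e-01 2.119e+02 1.732e+02]
```

Call:
{"fn": "carry_out", "kwargs": {
  "deltas": "0 2.2 -2.8 0.013 0 0 1;0 4.5 -5.45 0.026 0 0 1;0 4.5 -5.45 0.026 0 0 1;0 4.5 -5.45 0.026 0 0 1;0 4.5 -5.45 0.026 0 0 1;0 4.5 -5.45 0.026 0 0 1;0 4.5 -5.45 0.026 0 0 1;0 4.5 -5.45 0.026 0 0 1;0 4.62 -5.4 0.026 0 0 1;0 4.62 -5.38 0.026 0 0 1;0 4.62 -5.38 0.026 0 0 1;0 4.62 -5.38 0.026 0 0 1"
}}

```text
time_s: 17.95
position: [0.5957, 0.1727, 0.3346]
eef_rot: [[-0.037, 0.951, -0.306], [0.999, 0.036, -0.01], [0.001, -0.307, -0.952]]
ft_force: [-6.6, 6.4, 6.4]
opening: 0.0101
grip_force: 51.0
```

Call:
{"fn": "carry_out", "kwargs": {
  "deltas": "0 2.3 -2.7 0.013 0 0 1;0 0 0 0 0 0 1;0 0 0 0 0 0 1;0 0 0 0 0 0 1"
}}

```text
time_s: 18.28
position: [0.5986, 0.1728, 0.3365]
eef_rot: [[-0.037, 0.948, -0.317], [0.999, 0.035, -0.011], [0.001, -0.318, -0.948]]
ft_force: [-5.9, 4.1, 7.4]
opening: 0.0104
grip_force: 51.1
```

```bash
python3 -c "
from h import *
arc(); save('side','s6');save('wrist','w6')
W=cloud('s6')
# lid plane via RANSAC-free region: points near expected lid
H=np.array([.744,.178,.104]);d=W-H
r=np.hypot(d[...,0],d[...,2]);a=np.arctan2(d[...,2],-d[...,0])
m=(r>.06)&(r<.22)&(a>.8)&(a<1.3)&(W[...,1]>.02)&(W[...,1]<.34)
P=W[m];print(len(P));c=np.median(P,0);P=P[np.abs(a[m]-np.median(a[m]))<.08]
u,s,v=np.linalg.svd(P-P.mean(0),full_matrices=False);n=v[2];print('lid normal',n,'angle',np.arctan2(abs(n[0]),abs(n[2])))
S=W.reshape(-1,3);S=S[(S[:,2]>.09)&(S[:,2]<.11)&(np.hypot(S[:,0]-.58,S[:,1]+.19)<.045)];print('jar',S.mean(0))
cv2.imwrite('pics/s6c.png',cv2.resize(cv2.imread('pics/s6.png')[80:300,180:480],None,fx=2.5,fy=2.5))
"
```

```text
t 18.2833 tilt -0.3229 turn 1.0414 bar radius 0.278 bar ang 1.0285 p [0.5986 0.1728 0.3365] F [-5.9  4.1  7.4] M [ 0.63  1.02 -0.18] q [0.2  0.63 0.53 0.07 2.3  0.2 ] op 0.010374407261068285
H in tool [ -0.5 211.8 174.2]
5
lid normal [-0.85381146  0.15531442 -0.49687365] angle 1.0437563150942086
jar [ 0.57639148 -0.19508557  0.0965318 ]
```

View pics/s6c.png

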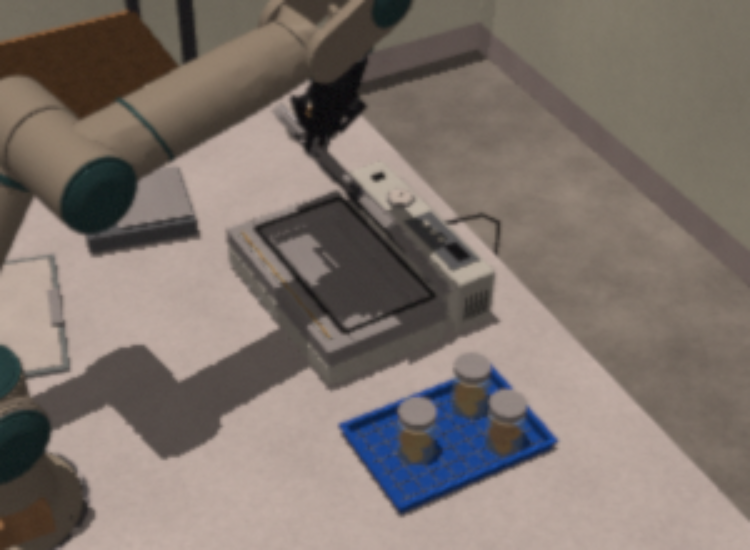

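The lid is seen edge-on, held at about 60° (1.04 rad by turn and by bar arc). The moved jar stands at crop (417,430) with the other two upright in the tray. Settle, then hand in.

Call:
{"fn": "carry_out", "kwargs": {
  "deltas": "0 0 0 0 0 0 1;0 0 0 0 0 0 1;0 0 0 0 0 0 1;0 0 0 0 0 0 1"
}}

```text
time_s: 18.72
position: [0.5985, 0.1728, 0.3364]
eef_rot: [[-0.037, 0.948, -0.317], [0.999, 0.035, -0.011], [0.001, -0.317, -0.948]]
ft_force: [-5.7, 5.3, 7.0]
opening: 0.0102
grip_force: 51.1
```

```bash
python3 -c "
from h import *
arc(); print(workorder.hand_in())"
```

```text
t 18.7167 tilt -0.3227 turn 1.0412 bar radius 0.278 bar ang 1.0283 p [0.5985 0.1728 0.3364] F [-5.7  5.3  7. ] M [ 0.64  0.98 -0.18] q [0.2  0.63 0.53 0.07 2.3  0.2 ] op 0.010222001485873457
H in tool [ -0.5 211.8 174.2]
the job is handed in; nothing more can be done
None
```

I set the jar down upright in the tray, left the arm holding the sealer lid steady at about 60° (about 1.04 rad, measured from the arm's pose), and handed the job in at about 19 s; hand-in returned no verdict.

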